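# Lift the hot lid off the glue pot with the lid lifter

## Task

The lid of the blue glue pot is hot: take the T-handled lid lifter from its rack, hook it under the lid's loop, find by feel where along the loop the lid balances (the thermometer makes it heavier on that side) and lift the lid straight off, level, without touching the hot lid or pot with the robot. Set the lid down gently, flat in the middle of the cork trivet, unhook without pushing hard on it, and hang the lifter back in its rack. Leave the jar, the tape and the brayer where they are.

Things in the scene. Friction and masses are not known exactly. Their poses are not given: they have to be found in the camera images.
- lifter: Lid lifter, 0.17 kg, hanging upright in its rack. Origin: centre of the dark wooden T handle, a bar 16 mm (x) by 124 mm (y) by 20 mm (z); z up. A steel rod of radius 4 mm runs down from the handle's middle, cranks back to x = -18 mm from 50 to 68 mm below the origin, and ends in a V-shaped plate hook under the handle's centre that points to +x.
- hook_seat (a point): Bottom of the hook's V, where the bar of a loop comes to rest: 110 mm straight below the handle's centre. The V opens upward, its arms 25 degrees from level, plate 3 mm wide in y. Its lowest point is 4.5 mm below this point; behind, at x = -18 mm, it joins the rod.
- hook_tip (a point): End of the hook's free arm: 14 mm ahead (+x) of the seat and 6.5 mm higher; no part of the free arm is farther ahead than 17 mm.
- rack: Grey steel rack for the lifter, base 110 mm (x) by 130 mm (y), fixed. Origin: centre of its underside on the bench. Posts at y = +52 and -52 mm (10 mm wide in y) carry saddles, 22 mm wide in x and flared at the top, for the ends of the handle; saddle floors are 135 mm up, flared tips 158 mm. Open between the posts.
- saddle (a point): Where the centre of the lifter's handle lies when it hangs in the rack: 145 mm above the bench, handle along the rack's y, hook pointing to the rack's x.
- pot: Blue round electric glue pot, 170 mm across, fixed. Origin: centre of its underside. The flat steel rim that carries the lid is 120 mm up, inner radius 66 mm, outer radius 74 mm; a lid raised off balance tips about the rim's outer edge, its heavy side staying down.
- lid: Loose round steel lid, 0.3 to 0.43 kg without the thermometer. Origin: centre of the underside of its 160 mm flange (3 mm thick), which lies on the pot's rim; z up. Below it a tapered spigot (radius 64 mm at the flange, 57 mm at its flat foot, 6 mm deep) centres it in the pot, with about 2 mm play, or stands on the trivet. On top a fixed loop handle in the lid's y-z plane.
- loop (a point): Middle of the underside of the loop's straight top, a round 7 mm bar along the lid's y from -28 to +28 mm, 24 mm free above the lid's top (this point is 27 mm above the lid's origin); legs at y = +33 and -33 mm. Hung within 1.5 mm of its balance point the lid stays level; it tips about 2.7 degrees for each mm beyond.
- thermometer: Magnetic dial thermometer stuck fast on the lid's top at y = +57.5 mm; 38 mm across, 17 mm high, mass unknown (0.05 to 0.18 kg). It puts the lid's balance point somewhere from 5 to 22 mm from the loop's middle, on its side (lid's +y). Origin: centre of its underside.
- trivet: Round cork trivet, 190 mm across, 14 mm thick, fixed to the bench. Origin: centre of its underside on the bench.
- jar: Bystander: amber jar with black cap, 68 mm across, 85 mm tall. Origin: centre of its underside.
- tape: Bystander: yellow roll of tape lying flat, 96 mm across, 25 mm high. Origin: centre of its underside.
- brayer: Bystander: hand roller lying flat, about 160 by 100 mm, 32 mm high, red handle to its -x. Origin: between roller and handle, on the bench.
Not all that is in view belongs to the job. Leave any purple look-alike of the lifter alone.

How it is judged:
On the way, in this order (a step that is already met when the one before it is completed fails the run):
1. the lid hangs on the lifter, level (within 0.09 rad) and at least 12 mm clear of the pot's rim (z of lid in the frame of pot above 0.132 m and contact force between lid and pot below 0.05 N and contact force between lifter and lid above 1.5 N and angle between lid's own z axis and vertical below 0.09 rad), for 0.3 s.
2. the lid stands flat on the trivet, its centre within 25 mm of the trivet's (contact force between lid and trivet above 1 N and horizontal distance between lid and trivet below 0.025 m and angle between lid's own z axis and vertical below 0.04 rad and contact force between lifter and lid below 0.2 N), for 0.2 s.
At the end, for the whole second after the job is handed in: The lid stands flat (within 0.04 rad) and still on the trivet, centre within 25 mm of the trivet's; the lifter hangs at rest in the rack, its handle's centre within 12 mm of the saddle point and upright within 0.15 rad (horizontal distance between lid and trivet below 0.025 m and contact force between lid and trivet above 1 N and angle between lid's own z axis and vertical below 0.04 rad and linear speed of lid below 0.01 m/s and distance between lifter and saddle below 0.012 m and angle between the z axis of lifter and the z axis of rack, either way round below 0.15 rad and linear speed of lifter below 0.02 m/s); the robot touches nothing.
It fails at once if the lid tips by more than 0.12 rad (7 degrees) (angle between lid's own z axis and vertical above 0.12 rad).
It fails at once if the lifter bears on the lid with more than 20 N (contact force between lifter and lid above 20 N).
It fails at once if the lid is set down with more than 20 N on the trivet (contact force between lid and trivet above 20 N).
It fails at once if the robot touches the hot lid or pot (contact force between any of the arm, the fingers and lid above 0.3 N or contact force between any of the arm, the fingers and pot above 0.3 N).
It fails at once if a bystander is moved by more than 20 mm (distance of any of jar, tape, brayer from where it was at the start of the episode above 0.02 m).
It also fails if it takes over 72 s, if anything falls off the work surface, if the arm or the gripper's body presses on something with over 40 N, if the wrist force passes 120 N, or if a joint passes its speed limit or range.

## Robot

A 6-joint arm with a two-finger parallel gripper is mounted at the origin on the work surface. World frame = base frame: x ahead of the robot, y to its left, z up, the work surface at z = 0. Lengths are in m, angles in rad, forces in N, time in s.
With the tool pointing down it reaches from about 0.425 to 0.95 m from the base axis. Payload 3.5 kg.
Tool frame: the origin (TCP) lies midway between the tips of the shut fingers; the grasp point (between the pads) lies 19 mm behind it (ctrl.pinch_z is the distance from the TCP to the grasp point, in m); z points along the fingers, y is the line along which they close (so a half turn about z gives the same grasp; the last joint's range is limited). The gripper opens to 85 mm and grips with 20 to 120 N. Pads are 22 mm wide; open, the fingers measure 114 mm over their backs; the gripper's body (76 mm by 85 mm) begins 54 mm behind the grasp point. The pads swing forward as they close: fully open they stand 13 mm farther back than shut.
Start: joints at [1.153, 0.286, 1.577, -0, 1.279, -0.15], TCP at [0.179, 0.651, 0.231] pointing down, gripper open.
Joint ranges: [-2.77, 2.77], [-0.9, 2.22], [0.21, 2.48], [-1.53, 4.67], [0.24, 2.81], [-2.84, 2.84]. Speed limits (rad/s): [2.79, 2.79, 3.14, 3.14, 3.14, 3.14].

## Interface

Orientations are given as a unit quaternion [x, y, z, w].
In Python, from plant import get_state, viewer, sign_off, ctrl gives the robot as it stands. The module is installed in compiled form; this text tells all that it offers.
- The arm moves only by the shell command python3 -m handwheel 'ROWS' [FORCE]. ROWS is JSON, a list that holds one entry, the list of rows, each a list of 5 numbers: the finger opening in m, from 0 to 0.0854, then the shift along the tool's x, y, z in m, then the turn about the tool's z in degrees. In form: [[[claw, x, y, z, spin], ...]]. A call has 1 to 12 rows; each row shifts and turns the commanded pose from where the row before left it, along the tool's axes as they then stand; what a row does not reach is not made up. A row lasts 1/12 s, in which the tool goes at most 41.7 mm and 7.16 degrees, less where a joint would pass 70% of its speed; a pose out of reach is approached as far as the arm can. A call is refused whole if a number of a shift passes 0.0417 or a number of a turn 7.16, either way. A call with a gripper value outside its range is refused whole. The fingers move at their own pace and stop on an object; FORCE is the grip in N (left out, the last holds). Time passes only in rows, so rows that do not move let the fingers close. It gives the time, the measured TCP pose, the force, the opening and the grip force at its end, in the units of the state.
- get_state(): the state, without advancing time (a new reading comes with each control period).
- viewer.read_camera(name): name is "scene" or "top" or "wrist"; returns the picture (400x640x3 uint8, blue, green, red); there is no depth.
- viewer.camera_params(name): a dict with "fov_y" (degrees; the focal length in pixels is half the picture's height over the tangent of half this angle, whatever the lens; pixels are square), "cx", "cy" (the principal point, pixels), "xyz" and "attitude" of the camera in the world; the wrist camera has in their place "hand_eye" (4x4, takes a point from camera to tool coordinates, whose origin is the TCP and whose axes are the flange's). Camera axes: x right, y up, looking along -z (the intrinsics and any distortion apply to the point x, -y, -z); pixel columns grow to the right and rows downward; lengths in m; the calibration is good to about 2 mm. A picture is of the moment at which its call begins: read the wrist's pose just before it. camera_params takes no time and is no camera call.
- sign_off(): hands the job in; it is judged then, once.
Trained networks look in the newest picture that a camera, given by its name, has taken for a name from the list of things; names that differ only in an ending like _2 or _b are one class to them, and where a whole thing is asked for, a point or a joint stands for the part that bears it (a point fixed in the world has none). Each returns a list of dicts, best first, with "confidence" (0 to 1); they miss things now and then, are a little off and sometimes report something else, mostly with a low value. They report only what shows in the picture. A call takes as long as a camera call. They do not tell look-alikes from the thing itself.
- viewer.look_for(camera, name): "extent" ([left, top, width, height] as shares, 0 to 1, of the picture: columns of its width, rows of its height, round what is visible of it).
- viewer.outline_of(camera, name): "mask" (400x640 bool, what is visible of it) and "extent" ([left, top, width, height] as shares, 0 to 1, of the picture: columns of its width, rows of its height, round what is visible of it).
- viewer.pinpoint(camera, name): "xy" ([column, row] as shares, 0 to 1, of the picture: columns of its width, rows of its height: a listed point, or the origin of a listed thing).
The state is a dict: "time": time; "qpos": joint angles; "dq": joint speeds; "joint_efforts": joint torques, N m; "eef_pos": TCP position; "tcp_rot": TCP orientation; "contact_force": force on the tool from outside, world axes, zero at the start; "wrist_torque": the same for the moment, N m; "opening": opening from 0.0 (shut) to 1.0 (fully open); "finger_force": force on a finger pad.
Only numpy, scipy, OpenCV 4.12 (cv2) and the standard library are available. Lean on these libraries where they do the work, as an engineer would, in place of code of your own. Each camera call takes 0.05 s, during which the arm holds its last target. There are 200 camera calls.

## Working session

There is one attempt and no reset: what is moved stays moved. The work goes in short steps, Python scripts to look and compute and a shell command to move; the robot and the scene stay as the last step left them, time stands still between calls to the robot, and variables do not carry over. Pictures are saved under pics/ and viewed, at most 10 in all, crops included, and the job is handed in when it is done.

```bash
mkdir -p pics; cat > h.py <<'E'
import numpy as np, cv2
from scipy.spatial.transform import Rotation as R
from plant import get_state, viewer, ctrl
def cam(name):
    p=viewer.camera_params(name)
    f=200/np.tan(np.radians(p['fov_y'])/2)
    if 'xyz' in p: return p,f,np.array(p['xyz']),p['attitude']
    return p,f,None,None
E
python3 - <<'E'
from h import *
for n in ('scene','top','wrist'):
    print(n,viewer.camera_params(n))
    cv2.imwrite(f'pics/{n}0.png',viewer.read_camera(n))
    for t in ('lifter','rack','pot','lid','trivet','thermometer'):
        print(n,t,[(np.round(np.array(d['xy'])*[640,400],1).tolist(),round(d['confidence'],2)) for d in viewer.pinpoint(n,t)][:3])
    for t in ('loop','hook_seat','hook_tip','saddle','jar','tape','brayer'):
        if n!='wrist': print(n,t,[(np.round(np.array(d['xy'])*[640,400],1).tolist(),round(d['confidence'],2)) for d in viewer.pinpoint(n,t)][:3])
s=get_state();print(s);print(ctrl.pinch_z)
E
```

```text
scene {'fov_y': 49.343708721826374, 'cx': 319.69497379780285, 'cy': 200.37383291019805, 'xyz': array([ 1.07568138, -0.19454407,  0.78543311]), 'attitude': array([0.29919215, 0.19016539, 0.52030209, 0.77692144])}
scene lifter [([333.9, 141.7], 0.84), ([428.7, 140.5], 0.7)]
scene rack [([417.3, 183.0], 0.7)]
scene pot [([214.4, 271.2], 0.71), ([250.3, 207.7], 0.24)]
scene lid [([203.3, 230.6], 0.81)]
scene trivet [([341.2, 248.7], 0.87)]
scene thermometer [([236.0, 224.8], 0.63)]
scene loop [([201.6, 222.2], 0.61)]
scene hook_seat [([421.1, 174.5], 0.73), ([349.5, 166.8], 0.56)]
scene hook_tip [([423.1, 175.8], 0.83)]
scene saddle [([428.1, 137.3], 0.93)]
scene jar [([252.2, 210.2], 0.98)]
scene tape []
scene brayer [([454.6, 260.5], 0.7)]
top {'fov_y': 50.6983191123903, 'cx': 322.5793721848756, 'cy': 206.86230570681974, 'xyz': array([0.3530258 , 0.06663301, 1.01236862]), 'attitude': array([-0.04960372,  0.07271782,  0.71390451, -0.69468837])}
top lifter [([249.8, 323.7], 0.93), ([177.3, 224.4], 0.89)]
top rack [([199.8, 233.5], 0.7)]
top pot []
top lid [([428.7, 195.5], 0.59)]
top tri
[... 978 characters left out ...]
1.15299563e+00,  2.86295888e-01,  1.57669798e+00, -1.98275601e-05,
        1.27864117e+00, -1.49996892e-01]), 'dq': array([ 6.02134967e-04,  1.25535002e-03,  1.72045064e-03, -1.52588023e-03,
        3.59928679e-05,  1.07977781e-03]), 'joint_efforts': array([ 6.73527284e-04, -4.05949080e+01, -2.92927122e+01, -1.41332516e-04,
        5.66948056e-04, -9.60015640e-07]), 'eef_pos': array([0.17857879, 0.65092419, 0.23132871]), 'tcp_rot': array([ 1.33499293e-01,  9.91048908e-01, -2.30040693e-05,  3.17736337e-06]), 'contact_force': array([ 0.00109608,  0.83039756, -0.40630304]), 'wrist_torque': array([ 0.02013114, -0.01759462, -0.01029141]), 'finger_force': 0.0, 'opening': 1.0013746813700308}
0.0187
```

View pics/scene0.png

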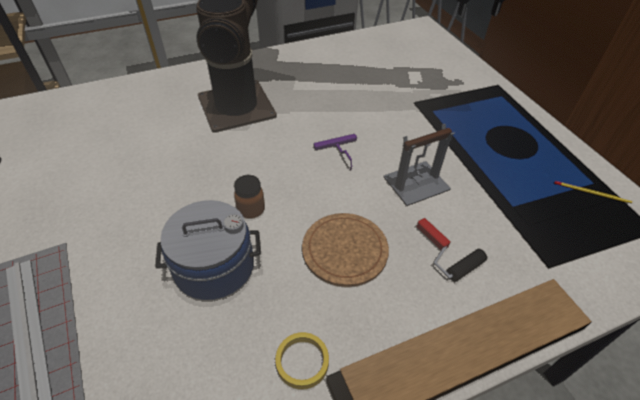

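View pics/top0.png

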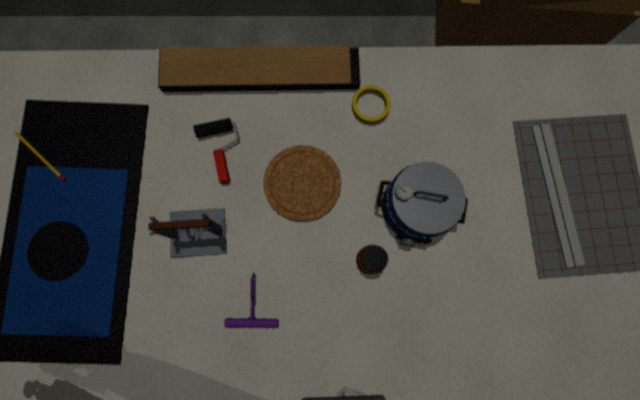

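Scene view: the brown-handled lifter hangs in the grey rack at (428,137), trivet at (345,248), pot with loop at (203,228) and dial at (234,223), brayer (450,255), tape (302,360). Candidates for the lifter: purple one lying flat (scene 335,142; top 250,323) and brown-handled one in the rack (scene 428,137; top 178,224). The latter fits: dark wood, hanging in the rack.

```bash
cat >> h.py <<'E'
def ray(name,uv):
    p,f,c,q=cam(name)
    d=np.array([(uv[0]-p['cx'])/f,-(uv[1]-p['cy'])/f,-1.])
    if c is None:
        s=get_state();T=np.array(p['hand_eye']);Rt=R.from_quat(s['tcp_rot']).as_matrix()
        return Rt@T[:3,3]+s['eef_pos'],Rt@T[:3,:3]@d
    return c,R.from_quat(q).as_matrix()@d
def onz(name,uv,z):
    c,d=ray(name,uv); return c+d*(z-c[2])/d[2]
def tri(a,b):
    (c1,d1),(c2,d2)=a,b
    t=np.linalg.lstsq(np.c_[d1,-d2],c2-c1,rcond=None)[0]
    p,q=c1+t[0]*d1,c2+t[1]*d2
    return (p+q)/2,np.linalg.norm(p-q)
def proj(name,P):
    p,f,c,q=cam(name)
    if c is None:
        s=get_state();T=np.array(p['hand_eye']);Rt=R.from_quat(s['tcp_rot']).as_matrix()
        c=Rt@T[:3,3]+s['eef_pos'];M=Rt@T[:3,:3]
    else: M=R.from_quat(q).as_matrix()
    v=M.T@(np.array(P)-c); return np.array([p['cx']-f*v[0]/v[2],p['cy']+f*v[1]/v[2]])
E
python3 - <<'E'
from h import *
np.set_printoptions(precision=4,suppress=True)
for n,a,b,z in [('handle',(428.7,140.5),(177.3,224.4),.145),('saddle',(428.1,137.3),(177.8,225.3),.145),('seat',(421.1,174.5),(194.8,230.9),.035),('rack',(417.3,183),(199.8,233.5),0),('lid',(203.3,230.6),(428.7,195.5),.12),('loop',(201.6,222.2),(434.9,194.4),.147),('thermo',(236,224.8),(403.8,190.9),.123),('trivet',(341.2,248.7),(303.8,184.7),0),('jar',(252.2,210.2),(370.6,256.7),0),('brayer',(454.6,260.5),(218.6,139),0)]:
    P,e=tri(ray('scene',a),ray('top',b)); print(n,P,round(e,4),'scene',onz('scene',a,z)[:2],'top',onz('top',b,z)[:2])
s=cv2.imread('pics/scene0.png')[105:225,370:470];t=cv2.imread('pics/top0.png')[190:270,130:240]
cv2.imwrite('pics/crop1.png',np.vstack([cv2.resize(s,(480,340),interpolation=2)[:300],cv2.resize(t,(480,300),interpolation=2)]) if 0 else np.hstack([cv2.resize(s,(400,480),interpolation=2),cv2.resize(t,(400,480),interpolation=2)]))
E
```

```text
handle [0.4761 0.3367 0.1384] 0.0005 scene [0.4822 0.3311] top [0.4753 0.3349]
saddle [0.4735 0.3339 0.1464] 0.0011 scene [0.4722 0.3358] top [0.4734 0.3338]
seat [0.4773 0.3341 0.0301] 0.0092 scene [0.482  0.3356] top [0.4746 0.3285]
rack [ 0.4748  0.331  -0.0012] 0.0101 scene [0.4768 0.3354] top [0.4724 0.3259]
lid [ 0.5275 -0.1944  0.1243] 0.0016 scene [ 0.5244 -0.1937] top [ 0.5282 -0.1965]
loop [ 0.5256 -0.1966  0.149 ] 0.0093 scene [ 0.5261 -0.1922] top [ 0.5249 -0.2019]
thermo [ 0.539  -0.1367  0.1283] 0.0083 scene [ 0.5365 -0.1324] top [ 0.539 -0.142]
trivet [ 0.5865  0.0752 -0.0015] 0.0 scene [0.5874 0.0747] top [0.5861 0.0752]
jar [ 0.4069 -0.0772  0.0002] 0.0072 scene [ 0.4082 -0.0738] top [ 0.4058 -0.0806]
brayer [0.708  0.2858 0.0015] 0.0041 scene [0.7078 0.289 ] top [0.7074 0.2843]
```

View pics/crop1.png

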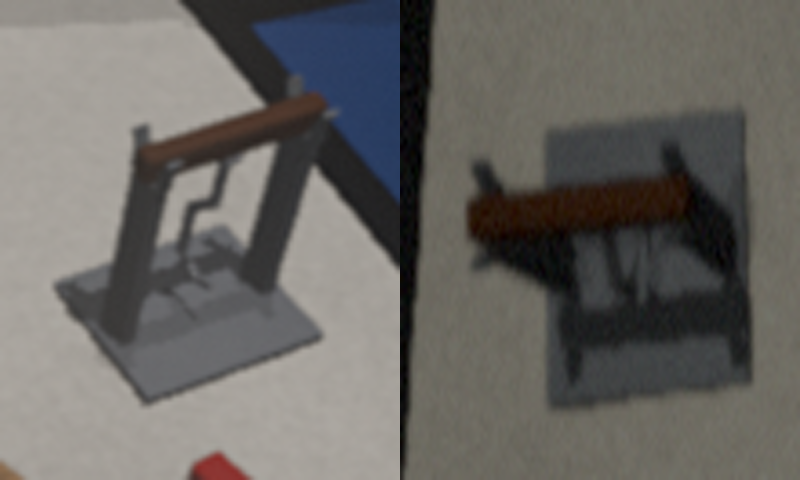

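Crop: brown wooden T handle with its ends in both saddles, rod cranked back towards the robot, hook pointing to world +x (scene crop ~(200,285)). It is the real lifter.

```bash
python3 - <<'E'
from h import *
np.set_printoptions(precision=4,suppress=True)
A=onz('top',(149.2,226.2),.15);B=onz('top',(209.7,222.5),.15)
C=onz('scene',(451,130),.15);D=onz('scene',(407.5,144.5),.15)
for a,b in((A,B),(C,D)):
    v=a-b;print(a,b,(a+b)/2,np.linalg.norm(v),np.degrees(np.arctan2(-v[0],v[1])))
for n in('top','scene'):
    for t in('lifter','rack'):
        o=viewer.outline_of(n,t)
        print(n,t,[(np.round(np.array(d['extent'])*[640,400,640,400]),round(d['confidence'],2)) for d in o])
    im=viewer.read_camera(n).astype(int)
    b,g,r=im[...,0],im[...,1],im[...,2]
    m=((r>1.6*g)&(r>1.6*b)&(r>40)).astype(np.uint8)
    ((x0,x1),(y0,y1))=((140,215),(205,245)) if n=='top' else ((395,460),(120,165))
    k=np.zeros_like(m);k[y0:y1,x0:x1]=m[y0:y1,x0:x1]
    pts=np.argwhere(k)[:,::-1].astype(np.float32)
    r_=cv2.minAreaRect(pts);bx=cv2.boxPoints(r_);print(n,len(pts),r_)
    W=np.array([onz(n,p,.152) for p in bx]);print(W.mean(0),W)
    w=np.array([onz(n,p,.152)[:2] for p in pts]);c=w.mean(0);u=np.linalg.svd(w-c,full_matrices=0)[2][0];print(c,u,np.degrees(np.arctan2(-u[0]*np.sign(u[1]),abs(u[1]))))
E
```

```text
[0.4723 0.3898 0.15  ] [0.4768 0.2679 0.15  ] [0.4746 0.3288 0.15  ] 0.1219740324116308 2.0904984669267557
[0.4743 0.3946 0.15  ] [0.481  0.2759 0.15  ] [0.4776 0.3352 0.15  ] 0.11890888384760913 3.216925606847251
top lifter [(array([148., 220.,  63.,  19.]), 0.65), (array([221., 277.,  56.,  52.]), 0.65)]
top rack [(array([151., 211.,  72.,  47.]), 0.91), (array([398., 182.,  15.,  18.]), 0.64)]
top 187 ((178.0126953125, 223.67767333984375), (4.916046142578125, 58.06634521484375), 85.91438293457031)
[0.4758 0.3312 0.152 ] [[0.478  0.3899 0.152 ]
 [0.4836 0.2734 0.152 ]
 [0.4734 0.2725 0.152 ]
 [0.468  0.3888 0.152 ]]
[0.4762 0.3254] [-0.0301  0.9995] 1.7255476481585712
scene lifter [(array([403., 127.,  48.,  46.]), 0.96), (array([311., 136.,  44.,  34.]), 0.58)]
scene rack [(array([383., 124.,  73.,  78.]), 0.58)]
scene 0 ((0.0, 0.0), (0.0, 0.0), 0.0)
[-0.6081 -0.5862  0.152 ] [[-0.6081 -0.5862  0.152 ]
 [-0.6081 -0.5862  0.152 ]
 [-0.6081 -0.5862  0.152 ]
 [-0.6081 -0.5862  0.152 ]]<stdin>:19: RuntimeWarning: Mean of empty slice.
  ret = ret.dtype.type(ret / rcount)
Traceback (most recent call last):
numpy.linalg.LinAlgError: 1-dimensional array given. Array must be at least two-dimensional
```

```bash
python3 -m handwheel '[[[0.0854,-0.03,0,-0.01,7.1],[0.0854,-0.03,0,-0.01,7.1],[0.0854,-0.03,0.0,-0.01,7.1],[0.0854,-0.03,0.0,-0.01,7.1],[0.0854,-0.03,0,-0.01,7.1],[0.0854,-0.03,0,0,7.1],[0.0854,-0.02,0,0,7.1],[0.0854,-0.02,0.02,0,7.1],[0.0854,-0.02,0.02,0,7.1],[0.0854,0,0.02,0,7.1],[0.0854,0,0,0,0],[0.0854,0,0,0,0]]]' 40
```

```text
time: 3.05
eef_pos: [0.4088, 0.5186, 0.281]
tcp_rot: [0.684, 0.729, -0.0, -0.0]
contact_force: [-0.5, 0.1, -0.3]
opening: 0.996
finger_force: 0.0
```

```bash
python3 -m handwheel '[[[0.0854,-0.03,0.01,0,1],[0.0854,-0.03,0.01,0,0],[0.0854,-0.03,0.01,0,0],[0.0854,-0.03,0.01,0,0],[0.0854,-0.03,0.01,0,0],[0.0854,-0.03,0.004,0,0],[0.0854,-0.009,0,0,0],[0.0854,0,0,0,0],[0.0854,0,0,0,0]]]'
python3 - <<'E'
from h import *
np.set_printoptions(precision=4,suppress=True)
s=get_state();print(s['eef_pos'],s['tcp_rot'],s['contact_force'],s['qpos'])
im=viewer.read_camera('wrist');cv2.imwrite('pics/w1.png',im)
for t,z in(('lifter',.145),('hook_seat',.035),('hook_tip',.0415),('rack',0)):
    for d in viewer.pinpoint('wrist',t)[:2]:
        uv=np.array(d['xy'])*[640,400];print(t,uv,d['confidence'],onz('wrist',uv,z))
E
```

```text
time: 3.8
eef_pos: [0.4706, 0.3336, 0.2816]
tcp_rot: [0.69, 0.724, 0.0, -0.0]
contact_force: [-0.7, -0.1, 0.2]
opening: 1.0
finger_force: 0.0
[0.4706 0.3336 0.2816] [ 0.6902  0.7236  0.0004 -0.0003] [-0.7183 -0.0794  0.1594] [0.4405 0.035  1.7686 0.0009 1.3374 0.3931]
lifter [330.88 186.88] 0.94 [0.4776 0.3328 0.145 ]
lifter [155.968 243.2  ] 0.74 [0.3309 0.2751 0.145 ]
hook_seat [327.808 159.88 ] 0.79 [0.4769 0.331  0.035 ]
hook_seat [238.208 254.88 ] 0.62 [0.3753 0.2089 0.035 ]
hook_tip [238.208 250.48 ] 0.71 [0.377  0.218  0.0415]
hook_tip [338.688 161.4  ] 0.55 [0.4887 0.3312 0.0415]
rack [323.008 154.2  ] 0.85 [0.4718 0.3297 0.    ]
```

View pics/w1.png

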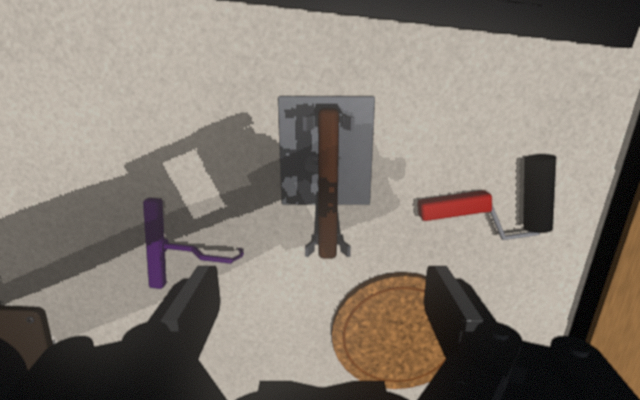

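Wrist view: handle vertical at column 328, rows 105–258 (aligned with the fingers); purple look-alike at (155,243); trivet at (395,330). Descend and grasp.

```bash
python3 -m handwheel '[[[0.0854,0,0.0066,0.02,0],[0.0854,0,0,0.03,0],[0.0854,0,0,0.03,0],[0.0854,0,0,0.03,0],[0.0854,0,0,0.025,0],[0.0854,0,0,0.0195,0],[0.0854,0,0,0,0],[0.0854,0,0,0,0]]]'
python3 -m handwheel '[[[0,0,0,0,0],[0,0,0,0,0],[0,0,0,0,0],[0,0,0,0,0],[0,0,0,0,0],[0,0,0,0,0],[0,0,0,0,0],[0,0,0,0,0]]]' 60
```

```text
time: 4.72
eef_pos: [0.4769, 0.3335, 0.1257]
tcp_rot: [0.69, 0.724, -0.001, -0.001]
contact_force: [0.5, 0.2, 0.7]
opening: 1.001
finger_force: 0.0
time: 5.38
eef_pos: [0.4782, 0.3335, 0.1277]
tcp_rot: [0.691, 0.723, 0.0, 0.0]
contact_force: [-0.4, 0.2, 3.8]
opening: 0.181
finger_force: 59.9
```

```bash
python3 -m handwheel '[[[0,0,0,-0.01,0],[0,0,0,-0.02,0],[0,0,0,-0.03,0],[0,0,0,-0.03,0],[0,0,0,-0.03,0],[0,0,0,-0.03,0],[0,0,0,-0.02,0],[0,0,0,0,0],[0,0,0,0,0],[0,0,0,0,0],[0,0,0,0,0]]]'
python3 - <<'E'
from h import *
np.set_printoptions(precision=4,suppress=True)
s=get_state();print(s['eef_pos'],s['tcp_rot'],s['contact_force'],s['wrist_torque'])
for n in('scene','top'):
  uvs={}
  cv2.imwrite(f'pics/{n}2.png',viewer.read_camera(n))
  for t in('lifter','hook_seat','hook_tip','loop','lid','thermometer','trivet'):
    print(n,t,[((np.array(d['xy'])*[640,400]).round(1),round(d['confidence'],2)) for d in viewer.pinpoint(n,t)[:3]])
p=s['eef_pos']
print(proj('scene',p+[0,0,.0187]),proj('scene',p+[0,0,.0187-.11]))
print(proj('top',p+[0,0,.0187]),proj('top',p+[0,0,.0187-.11]))
E
```

```text
time: 6.3
eef_pos: [0.4767, 0.3326, 0.2935]
tcp_rot: [0.691, 0.723, -0.003, -0.001]
contact_force: [-0.1, -0.7, -2.4]
opening: 0.173
finger_force: 59.2
[0.4767 0.3326 0.2935] [ 0.6905  0.7233 -0.0025 -0.001 ] [-0.1469 -0.6562 -2.3936] [-0.03    0.0159  0.0119]
scene lifter [(array([333.9, 142.2]), 0.97), (array([445.5,  73.5]), 0.79)]
scene hook_seat [(array([349.5, 167.2]), 0.74), (array([434.4, 121.7]), 0.57)]
scene hook_tip [(array([438.3, 121.3]), 0.93), (array([348.7, 165.8]), 0.85)]
scene loop [(array([203.9, 219.3]), 0.62)]
scene lid [(array([204.8, 232.6]), 0.79)]
scene thermometer [(array([439.3, 124.8]), 0.19)]
scene trivet [(array([344.1, 248.5]), 0.65)]
top lifter [(array([248.8, 322.7]), 0.92), (array([147.4, 213.8]), 0.73)]
top hook_seat [(array([253.4, 275.1]), 0.69), (array([171.6, 217.8]), 0.67)]
top hook_tip [(array([253.9, 277.8]), 0.85), (array([166. , 214.6]), 0.76)]
top loop [(array([434.3, 194.5]), 0.77), (array([371.3, 105.3]), 0.24)]
top lid [(array([430.2, 197.1]), 0.64), (array([434.3, 190.8]), 0.49)]
top thermometer [(array([406.2, 193.1]), 0.68), (array([149.5, 211.4]), 0.5)]
top trivet [(array([302.2, 185.3]), 0.57)]
[445.1348  73.6574] [433.3483 118.4875]
[147.6237 210.2482] [169.2956 219.7047]
```

```bash
python3 -m handwheel '[[[0,-0.01,0,0,6.8],[0,-0.02,0.005,0,6.8],[0,-0.03,0.005,0,0],[0,-0.034,0.006,0,0],[0,-0.034,0.006,0,0],[0,-0.034,0.006,0,0],[0,-0.034,0.006,0,0],[0,-0.034,0.006,0,0],[0,-0.034,0.006,0,0],[0,-0.034,0.006,0,0],[0,-0.034,0.006,0,0],[0,-0.034,0.006,0,0]]]'
python3 -m handwheel '[[[0,-0.034,0.006,0,0],[0,-0.034,0.006,0,0],[0,-0.034,0.006,0,0],[0,-0.03,0.004,0,0],[0,-0.02,0.004,0,0],[0,0,0,0,0],[0,0,0,0,0],[0,0,0,0,0]]]'
cat > look.py <<'E'
from h import *
import sys
np.set_printoptions(precision=4,suppress=True)
s=get_state();print(s['eef_pos'],s['tcp_rot'],s['contact_force'],s['wrist_torque'])
for n,zs in(('wrist',1),('top',1),('scene',1)):
  cv2.imwrite(f'pics/{n}{sys.argv[1]}.png',viewer.read_camera(n))
  for t,z in(('lid',.12),('loop',.147),('thermometer',.123)):
    for d in viewer.pinpoint(n,t)[:1]:
      uv=np.array(d['xy'])*[640,400];print(n,t,uv,round(d['confidence'],2),onz(n,uv,z))
E
python3 look.py 3
```

```text
time: 8.1
eef_pos: [0.4756, -0.0397, 0.2972]
tcp_rot: [0.771, 0.636, 0.0, 0.0]
contact_force: [0.7, 0.3, -1.9]
opening: 0.176
finger_force: 59.1
time: 8.77
eef_pos: [0.4726, -0.1918, 0.2968]
tcp_rot: [0.771, 0.636, 0.0, -0.0]
contact_force: [-0.7, 0.3, -1.9]
opening: 0.175
finger_force: 59.1
[ 0.4726 -0.1918  0.2968] [ 0.7713  0.6365  0.0002 -0.0003] [-0.7311  0.3055 -1.9423] [-0.023  -0.0259  0.0212]
wrist lid [383.296 164.68 ] 0.89 [ 0.5284 -0.1949  0.12  ]
wrist loop [386.176 174.6  ] 0.76 [ 0.5263 -0.1967  0.147 ]
wrist thermometer [385.6  99. ] 0.8 [ 0.5377 -0.1377  0.123 ]
top lid [431.424 198.68 ] 0.66 [ 0.521 -0.202  0.12 ]
top loop [436.416 193.68 ] 0.79 [ 0.5264 -0.2053  0.147 ]
top thermometer [458.88 206.  ] 0.61 [ 0.5029 -0.2597  0.123 ]
scene lid [206.016 235.48 ] 0.81 [ 0.5378 -0.1915  0.12  ]
scene loop [202.688 220.52 ] 0.77 [ 0.5229 -0.1895  0.147 ]
scene thermometer [236.928 225.6  ] 0.84 [ 0.5391 -0.1312  0.123 ]
```

View pics/wrist3.png

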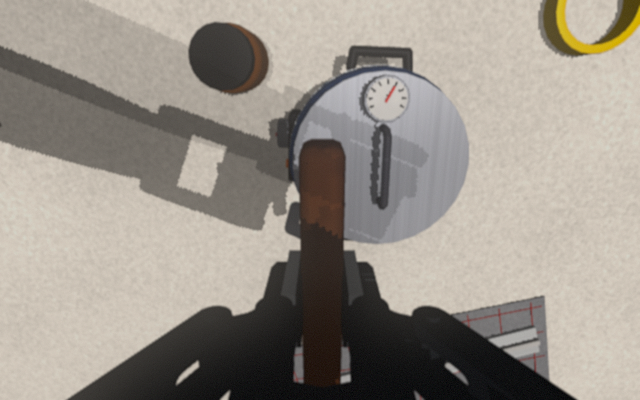

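Wrist view: loop bar from about (384,126) to (381,208), dial at (386,98), handle column 322; bar is almost parallel to the handle.

```bash
python3 - <<'E'
from h import *
np.set_printoptions(precision=4,suppress=True)
im=cv2.imread('pics/wrist3.png');g=im.max(2)
m=np.zeros(g.shape,np.uint8);m[118:216,368:400]=(g[118:216,368:400]<75)
n,l,st,c=cv2.connectedComponentsWithStats(m);k=1+np.argmax(st[1:,4]);print(st[k])
for v in range(120,214,6):
    cols=np.flatnonzero(l[v]==k); print(v,cols.min() if len(cols) else None,cols.max() if len(cols) else None,end='; ')
P=np.argwhere(l==k)[:,::-1]
W=np.array([onz('wrist',p,.152)[:2] for p in P]);c=W.mean(0);u=np.linalg.svd(W-c,full_matrices=0)[2][0];t=(W-c)@u
print('\nloop',c,u,np.degrees(np.arctan2(-u[0]/u[1],1)),t.min(),t.max(),c+u*(t.min()+t.max())/2)
# lid edge
e=cv2.inRange(im,(95,95,95),(255,255,255))
h=onz('wrist',(383.3,164.7),.12);s=get_state();print(s['time'])
a=np.array([.5377,-.1377]);b=np.array([.527,-.196]);d=a-b;print('yaw thermo',np.degrees(np.arctan2(-d[0],d[1])),np.linalg.norm(d))
print([proj('wrist',np.r_[b,.147]+0)],)
E
```

```text
[371 125  20  84 792]
120 None None; 126 381 385; 132 383 389; 138 384 390; 144 384 389; 150 384 389; 156 373 389; 162 373 388; 168 372 388; 174 372 388; 180 372 387; 186 372 387; 192 371 387; 198 372 386; 204 378 386; 210 None None; 
loop [ 0.5217 -0.1934] [-0.2112 -0.9774] -12.195025392295022 -0.038353122043183335 0.03152392689809918 [ 0.5225 -0.1901]
9.3667
yaw thermo -10.399950285850958 0.05927377160262371
[array([386.958 , 172.3733])]
```

```bash
python3 - <<'E'
from h import *
np.set_printoptions(precision=4,suppress=True)
a=onz('wrist',(387,138),.152);b=onz('wrist',(383.2,198),.152);d=a-b
print(a,b,'yaw',np.degrees(np.arctan2(-d[0],d[1])))
# bar half width in px, ends
e1=onz('wrist',(387.7,125),.152);e2=onz('wrist',(382.7,208.5),.152);print(e1,e2,(e1+e2)/2,np.linalg.norm(e1-e2))
# lid circle: edge pixels of bright lid right side
im=cv2.imread('pics/wrist3.png')
g=cv2.GaussianBlur(im,(3,3),0).astype(int)
hsv=cv2.cvtColor(im,cv2.COLOR_BGR2LAB).astype(int)
# lid is bluish gray vs beige bench: use b channel
bb=cv2.GaussianBlur(hsv[...,2].astype(np.uint8),(5,5),0).astype(int)
pts=[]
for v in range(90,235,4):
    row=bb[v,400:520];j=np.flatnonzero(row>np.median(bb[v,405:430])/2+np.median(bb[v,490:520])/2)
    if len(j): pts.append(onz('wrist',(400+j[0]-.5,v),.1225)[:2])
pts=np.array(pts)
from scipy.optimize import least_squares
r=least_squares(lambda x:np.hypot(*(pts-x[:2]).T)-.08,[.527,-.196],loss='soft_l1',f_scale=.001);print('lid',r.x,np.abs(r.fun).mean(),len(pts))
E
```

```text
[ 0.5301 -0.1664  0.152 ] [ 0.5203 -0.2161  0.152 ] yaw -11.202953905291848
[ 0.532  -0.1563  0.152 ] [ 0.5186 -0.2254  0.152 ] [ 0.5253 -0.1909  0.152 ] 0.07037977330776751
lid [ 0.524  -0.1948] 0.003926867453314033 37
```

```bash
python3 -m handwheel '[[[0,0.011,0.008,0,0],[0,0,0,0.02,0],[0,0,0,0.02,0],[0,0,0,0.015,0],[0,0,0,0.01,0],[0,0,0,0.0063,0],[0,0,0,0,0],[0,0,0,0,0],[0,0,0,0,0]]]'
cat > avg.py <<'E'
from h import *
import sys
np.set_printoptions(precision=4,suppress=True)
F=[];T=[];P=[]
for i in range(int(sys.argv[1])):
    viewer.read_camera('wrist');s=get_state();F.append(s['contact_force']);T.append(s['wrist_torque']);P.append(s['eef_pos'])
F=np.array(F);print('t',round(s['time'],2),'pos',np.mean(P,0),'F',F.mean(0),'sd',F.std(0),'T',np.mean(T,0))
E
python3 avg.py 12; python3 - <<'E'
from h import *
cv2.imwrite('pics/scene4.png',cv2.resize(viewer.read_camera('scene')[130:290,110:310],(750,600),interpolation=2))
print([(np.array(d['xy'])*[640,400],d['confidence']) for d in viewer.pinpoint('scene','hook_seat')]); s=get_state();p=s['eef_pos'];print(proj('scene',p-[0,0,.0925]))
E
```

```text
time: 10.12
eef_pos: [0.4832, -0.1835, 0.2269]
tcp_rot: [0.771, 0.636, 0.0, 0.001]
contact_force: [-0.2, 0.2, -0.7]
opening: 0.174
finger_force: 59.2
t 10.72 pos [ 0.4828 -0.1832  0.2261] F [ 0.3098 -0.0895 -1.5917] sd [0.5757 0.346  0.4639] T [ 0.0102 -0.0068 -0.006 ]
[(array([203.072, 212.08 ]), 0.74), (array([349.312, 167.32 ]), 0.7), (array([251.776, 207.   ]), 0.5)]
[202.68967291 209.1608421 ]
```

View pics/scene4.png

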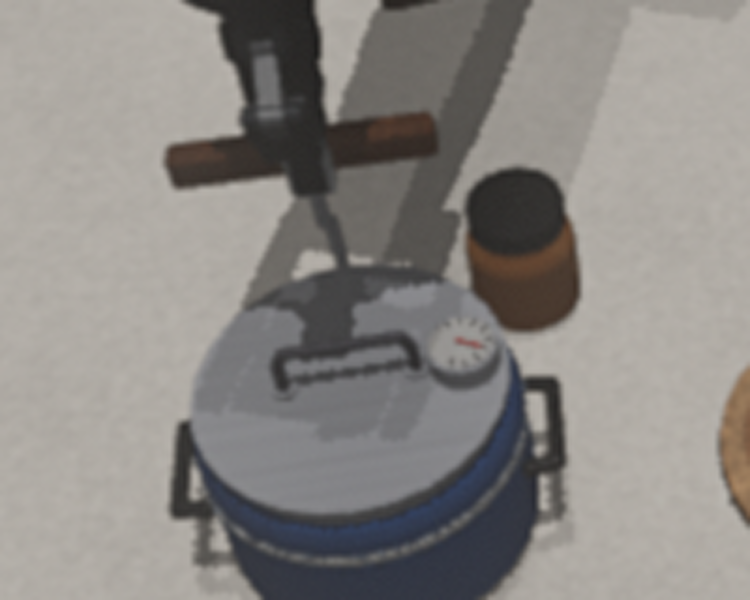

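Picture: the handle (300,150) is behind the loop (345,350 in the crop), the hook above the lid behind the bar, clear. Advance.

```bash
python3 -m handwheel '[[[0,0,0.008,0,0],[0,0,0.01,0,0],[0,0,0.01,0,0],[0,0,0.009,0,0],[0,0,0.007,0,0],[0,0,0,0,0],[0,0,0,0,0],[0,0,0,0,0]]]'
python3 avg.py 6
python3 -m handwheel '[[[0,0,0,-0.004,0],[0,0,0,-0.004,0],[0,0,0,-0.002,0],[0,0,0,0,0],[0,0,0,0,0]]]'
python3 avg.py 6
```

```text
time: 11.48
eef_pos: [0.5257, -0.1913, 0.2252]
tcp_rot: [0.771, 0.637, -0.0, -0.0]
contact_force: [-0.0, -0.2, -1.4]
opening: 0.176
finger_force: 59.1
t 11.78 pos [ 0.5255 -0.1913  0.2255] F [ 0.2533  0.0137 -1.87  ] sd [0.4873 0.3937 0.403 ] T [ 0.0014 -0.0027 -0.0004]
time: 12.2
eef_pos: [0.526, -0.1915, 0.236]
tcp_rot: [0.771, 0.636, 0.0, 0.0]
contact_force: [-0.4, 0.6, -1.8]
opening: 0.176
finger_force: 59.1
t 12.5 pos [ 0.5257 -0.1913  0.2354] F [ 0.2321 -0.1958 -1.6947] sd [0.5744 0.4499 0.3701] T [-0.0079 -0.0029  0.0091]
```

```bash
for i in 1; do python3 -m handwheel '[[[0,0,0,-0.002,0],[0,0,0,-0.001,0],[0,0,0,0,0],[0,0,0,0,0]]]' >/dev/null; python3 avg.py 6; done
python3 -m handwheel '[[[0,0,0,-0.001,0],[0,0,0,0,0],[0,0,0,0,0]]]' >/dev/null; python3 avg.py 6
python3 -m handwheel '[[[0,0,0,-0.001,0],[0,0,0,0,0],[0,0,0,0,0]]]' >/dev/null; python3 avg.py 6
```

```text
t 13.13 pos [ 0.5258 -0.1914  0.2385] F [ 0.053  -0.1076 -1.7725] sd [0.2134 0.6855 0.3168] T [-0.0078 -0.0079 -0.0009]
t 13.68 pos [ 0.5256 -0.1913  0.2392] F [ 0.0422 -0.2398 -3.5149] sd [0.1857 0.4734 0.6469] T [-0.0017 -0.0067 -0.0144]
t 14.23 pos [ 0.5256 -0.1912  0.2401] F [-0.0079  0.0036 -5.6161] sd [0.3576 0.4289 0.476 ] T [0.0647 0.0119 0.0071]
```

```bash
python3 -m handwheel '[[[0,0,0,-0.001,0],[0,0,0,0,0],[0,0,0,0,0]]]' >/dev/null; python3 avg.py 16
python3 - <<'E'
from h import *
np.set_printoptions(precision=4,suppress=True)
s=get_state()
im=viewer.read_camera('wrist');cv2.imwrite('pics/w5.png',cv2.resize(im[0:300,180:500],(640,600),interpolation=2))
E
```

```text
t 15.28 pos [ 0.5258 -0.1914  0.2416] F [ 0.237   0.2247 -5.8406] sd [0.4816 0.4738 0.5309] T [ 0.0214  0.0047 -0.0025]
```

View pics/w5.png

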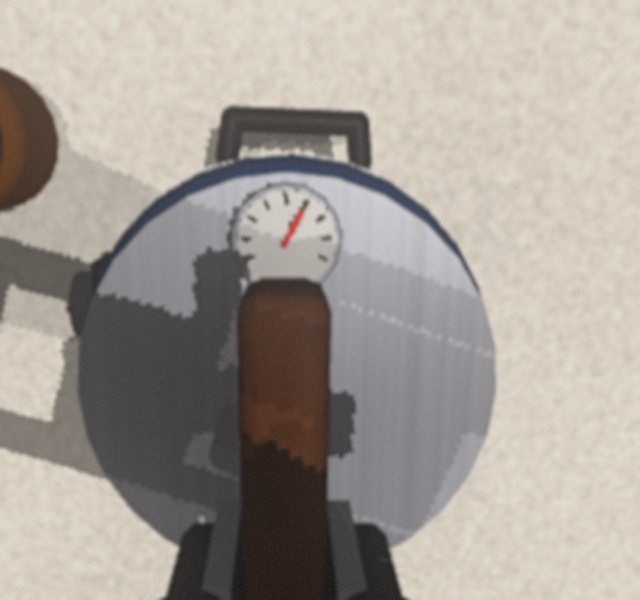

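Picture: lid seated under the lifter, loop hidden beneath the handle, dial at crop (287,238), centred on the handle line. Now the far side measurement.

```bash
python3 -m handwheel '[[[0,0,0,0.003,0],[0,0,0,0.003,0],[0,0,0,0,0],[0,0.007,0,0,0],[0,0.007,0,0,0],[0,0.007,0,0,0],[0,0,0,0,0],[0,0,0,-0.003,0],[0,0,0,-0.001,0],[0,0,0,-0.001,0],[0,0,0,0,0],[0,0,0,0,0]]]'
python3 avg.py 6
python3 -m handwheel '[[[0,0,0,-0.001,0],[0,0,0,0,0],[0,0,0,0,0]]]' >/dev/null; python3 avg.py 16
python3 - <<'E'
from h import *
np.set_printoptions(precision=4,suppress=True)
print(onz('wrist',(180+143.5,119),.14))
E
```

```text
time: 16.33
eef_pos: [0.5294, -0.1706, 0.2397]
tcp_rot: [0.771, 0.636, -0.0, -0.001]
contact_force: [0.4, 0.6, -4.8]
opening: 0.172
finger_force: 58.6
t 16.63 pos [ 0.5295 -0.1708  0.24  ] F [ 0.2123  0.8891 -5.5303] sd [0.3708 0.2782 0.5217] T [ 0.102 -0.024  0.026]
t 17.68 pos [ 0.5298 -0.1708  0.2415] F [ 0.1961 -0.2462 -5.6292] sd [0.4301 0.3088 0.5615] T [-0.0753  0.0312  0.0019]
[ 0.5408 -0.1162  0.14  ]
```

```bash
cat > tilt.py <<'E'
from h import *
import sys
np.set_printoptions(precision=3,suppress=True)
# usage: tilt.py ref|cmp
if sys.argv[1]=='ref':
    np.save('ref.npy',np.mean([viewer.read_camera('scene') for _ in range(3)],0).astype(np.float32))
else:
    R0=np.load('ref.npy');I=np.mean([viewer.read_camera('scene') for _ in range(3)],0).astype(np.float32)
    s=get_state();print(s['eef_pos'])
    g0=cv2.cvtColor(R0,cv2.COLOR_BGR2GRAY);g1=cv2.cvtColor(I,cv2.COLOR_BGR2GRAY)
    L=np.array([.526,-.194,.123]);uy=np.array([.19,.982,0])
    up=proj('scene',L+[0,0,.01])-proj('scene',L)
    print('px per 10mm up',up)
    for nm,y,z in(('dial',.0575,.017),('loop',0,.031),('far edge',-.08,0)):
        c=proj('scene',L+uy*y+[0,0,z]).round().astype(int);h=9
        t=g0[c[1]-h:c[1]+h,c[0]-h:c[0]+h];w=g1[c[1]-h-8:c[1]+h+8,c[0]-h-8:c[0]+h+8]
        W=np.eye(2,3,dtype=np.float32)
        try: cc,W=cv2.findTransformECC(g0[c[1]-h:c[1]+h,c[0]-h:c[0]+h],g1[c[1]-h:c[1]+h,c[0]-h:c[0]+h],W,cv2.MOTION_TRANSLATION,(3,100,1e-5),None,3)
        except cv2.error as e: cc=0
        print(nm,c,'shift',W[:,2],'cc',round(cc,3),'rise mm',10*(W[:,2]@up)/(up@up))
E
python3 -m handwheel '[[[0,0,0,0.003,0],[0,0,0,0.003,0],[0,0,0,0,0],[0,-0.007,0,0,0],[0,-0.0075,0,0,0],[0,0,0,0,0],[0,0,0,0,0],[0,0,0,0,0]]]'
python3 tilt.py ref
python3 -m handwheel '[[[0,0,0,-0.003,0],[0,0,0,-0.001,0],[0,0,0,-0.001,0],[0,0,0,-0.001,0],[0,0,0,-0.001,0],[0,0,0,0,0],[0,0,0,0,0],[0,0,0,0,0]]]'
python3 avg.py 10; python3 tilt.py cmp
```

```text
time: 18.35
eef_pos: [0.5271, -0.1853, 0.2358]
tcp_rot: [0.771, 0.636, 0.0, 0.0]
contact_force: [0.2, 1.0, -2.3]
opening: 0.178
finger_force: 59.0
time: 19.17
eef_pos: [0.5269, -0.185, 0.2423]
tcp_rot: [0.771, 0.636, -0.0, -0.0]
contact_force: [-0.5, 0.3, -6.0]
opening: 0.173
finger_force: 58.8
t 19.67 pos [ 0.527  -0.185   0.2425] F [ 0.1723  0.0101 -6.1596] sd [0.5761 0.4465 0.4159] T [0.0323 0.0111 0.017 ]
[ 0.527 -0.185  0.243]
px per 10mm up [-0.978 -3.237]
dial [232 220] shift [-1.236 -0.967] cc 0.704 rise mm 3.7937694433390625
loop [200 220] shift [-0.923 -1.084] cc 0.951 rise mm 3.857223965073335
far edge [160 237] shift [-0.019  0.128] cc 0.977 rise mm -0.3475651106291019
```

```bash
sed -i "s/for _ in range(3)\],0).astype(np.float32)\n    s=/X/; s/I=np.mean(\[viewer.read_camera('scene') for _ in range(3)\],0)/I=viewer.read_camera('scene')/" tilt.py
sed -i "s/('far edge',-.08,0)/('legfar',-.033,.029),('legnear',.033,.029),('far edge',-.08,0)/; s/h=9$/h=(9 if nm in('dial','loop') else 6)/" tilt.py
echo "    cv2.imwrite('pics/sc_'+sys.argv[2]+'.png',np.hstack([cv2.resize(a[190:290,150:260],(400,480),interpolation=2) for a in (R0,I)]))" >> tilt.py
python3 -m handwheel '[[[0,0,0,-0.001,0],[0,0,0,-0.001,0],[0,0,0,0,0],[0,0,0,0,0],[0,0,0,0,0],[0,0,0,0,0]]]'
python3 tilt.py cmp a
```

```text
time: 20.32
eef_pos: [0.527, -0.185, 0.2445]
tcp_rot: [0.771, 0.636, -0.0, -0.0]
contact_force: [0.7, 0.2, -7.1]
opening: 0.175
finger_force: 58.8
[ 0.527 -0.185  0.244]
px per 10mm up [-0.978 -3.237]
dial [232 220] shift [-0.78  -1.931] cc 0.834 rise mm 6.132406802313591
loop [200 220] shift [ 0.127 -1.899] cc 0.968 rise mm 5.2672344525614605
legfar [182 223] shift [-0.098 -1.777] cc 0.909 rise mm 5.11295071890662
legnear [218 218] shift [-0.521 -2.098] cc 0.973 rise mm 6.38417354849058
far edge [160 237] shift [  2.031 -11.866] cc 0 rise mm 31.847202212810487[ WARN:0@1.769] global loadsave.cpp:1063 imwrite_ Unsupported depth image for selected encoder is fallbacked to CV_8U.
```

View pics/sc_a.png

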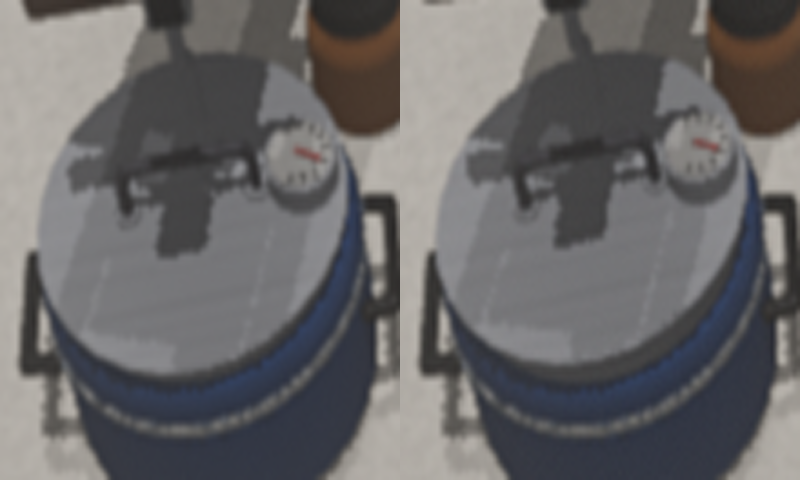

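Right panel: the gap under the lid widens towards the dial side (760,230) while the left side (470,330) stays down: the hook is too far towards the dial. Shift 3.5 mm back.

```bash
python3 -m handwheel '[[[0,0,0,0.003,0],[0,0,0,0.003,0],[0,0,0,0.003,0],[0,0,0,0,0],[0,-0.0035,0,0,0],[0,0,0,0,0],[0,0,0,0,0],[0,0,0,-0.004,0],[0,0,0,-0.002,0],[0,0,0,-0.002,0],[0,0,0,-0.001,0],[0,0,0,0,0]]]'
python3 -m handwheel '[[[0,0,0,0,0],[0,0,0,0,0],[0,0,0,0,0],[0,0,0,0,0]]]'
python3 tilt.py cmp b 2>/dev/null
```

```text
time: 21.37
eef_pos: [0.5262, -0.1883, 0.2442]
tcp_rot: [0.771, 0.636, -0.0, -0.0]
contact_force: [-0.4, -0.2, -6.4]
opening: 0.176
finger_force: 59.0
time: 21.7
eef_pos: [0.5263, -0.1884, 0.2443]
tcp_rot: [0.771, 0.636, -0.0, -0.0]
contact_force: [-0.2, -0.3, -6.4]
opening: 0.176
finger_force: 59.0
[ 0.526 -0.188  0.244]
px per 10mm up [-0.978 -3.237]
dial [232 220] shift [-1.613 -0.32 ] cc 0.781 rise mm 2.2848963099591284
loop [200 220] shift [-12.282   6.76 ] cc 0 rise mm -8.627215408256138
legfar [182 223] shift [-1.48  -2.857] cc 0 rise mm 9.353046042563435
legnear [218 218] shift [-0.397 -1.396] cc 0.763 rise mm 4.289844393685238
far edge [160 237] shift [-6.48  -5.846] cc 0 rise mm 22.09060692365608
```

View pics/sc_b.png

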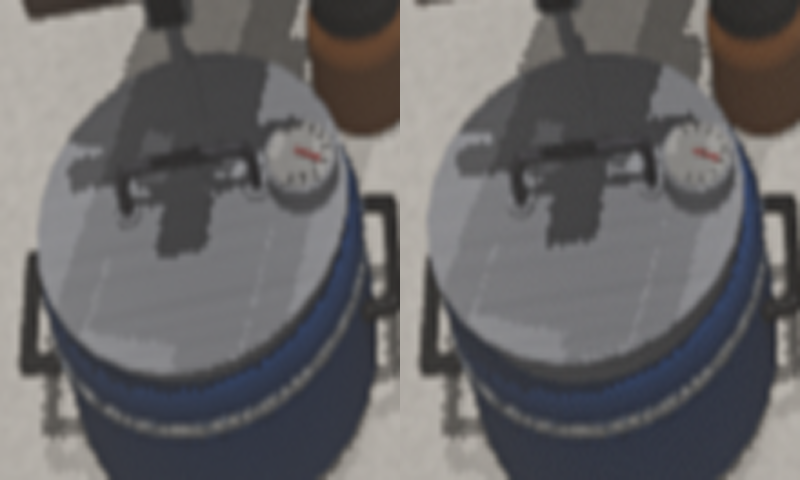

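Now the dial side barely rises (about 2 mm of 5), so it stays down: the balance lies between the two, about 1.75 mm forward.

```bash
python3 -m handwheel '[[[0,0,0,0.003,0],[0,0,0,0.003,0],[0,0,0,0.003,0],[0,0,0,0,0],[0,0.0018,0,0,0],[0,0,0,0,0],[0,0,0,0,0],[0,0,0,-0.004,0],[0,0,0,-0.002,0],[0,0,0,-0.002,0],[0,0,0,-0.001,0],[0,0,0,0,0]]]'
python3 -m handwheel '[[[0,0,0,0,0],[0,0,0,0,0],[0,0,0,0,0],[0,0,0,0,0]]]'
python3 tilt.py cmp c 2>/dev/null
python3 - <<'E'
from h import *
A={k:cv2.imread(f'pics/sc_{k}.png')[:,400:] for k in 'abc'};r=cv2.imread('pics/sc_a.png')[:,:400]
for nm,(x,y,w,h) in dict(dial=(265,115,75,95),plate_left=(20,200,70,110),nearleg=(240,140,40,60),farleg=(105,160,40,65),front=(130,320,120,90),streakL=(75,255,50,80),streakR=(235,215,45,110)).items():
    t=cv2.cvtColor(r[y:y+h,x:x+w],6)
    for k in 'abc':
        res=cv2.matchTemplate(cv2.cvtColor(A[k][max(0,y-25):y+h+25,max(0,x-20):x+w+20],6),t,5);_,v,_,l=cv2.minMaxLoc(res)
        print(nm,k,round(v,2),'dx',(l[0]-min(20,x)),'dy',(l[1]-25),end=' | ')
    print()
E
```

```text
time: 22.75
eef_pos: [0.5265, -0.1866, 0.2441]
tcp_rot: [0.771, 0.636, -0.0, -0.0]
contact_force: [0.1, -0.5, -5.5]
opening: 0.177
finger_force: 58.9
time: 23.08
eef_pos: [0.5266, -0.1866, 0.2443]
tcp_rot: [0.771, 0.636, -0.0, -0.0]
contact_force: [-0.0, -0.7, -6.2]
opening: 0.177
finger_force: 58.9
[ 0.527 -0.187  0.244]
px per 10mm up [-0.978 -3.237]
dial [232 220] shift [-1.271 -1.006] cc 0.858 rise mm 3.935079649847522
loop [200 220] shift [-1.822 -1.61 ] cc 0.956 rise mm 6.115787882968151
legfar [182 223] shift [-0.911 -2.142] cc 0.868 rise mm 6.841479824754059
legnear [218 218] shift [-0.792 -1.701] cc 0.969 rise mm 5.492446317004195
far edge [160 237] shift [-4.173 12.338] cc 0 rise mm -31.351785335520177
dial a 0.97 dx -2 dy -9 | dial b 0.92 dx -3 dy -1 | dial c 0.95 dx -3 dy -4 | 
plate_left a 0.99 dx 0 dy 0 | plate_left b 0.89 dx -1 dy 5 | plate_left c 0.92 dx -1 dy 3 | 
nearleg a 0.98 dx -2 dy -8 | nearleg b 0.97 dx -3 dy -4 | nearleg c 0.97 dx -3 dy -5 | 
farleg a 0.98 dx -2 dy -7 | farleg b 0.97 dx -6 dy -11 | farleg c 0.97 dx -5 dy -8 | 
front a 0.99 dx -4 dy -10 | front b 0.98 dx -3 dy -10 | front c 0.98 dx -5 dy -9 | 
streakL a 0.87 dx -2 dy -9 | streakL b 0.88 dx -12 dy -16 | streakL c 0.88 dx -7 dy -13 | 
streakR a 0.78 dx -3 dy -12 | streakR b 0.74 dx -9 dy -6 | streakR c 0.76 dx -7 dy -7 |
```

```bash
python3 -m handwheel '[[[0,0,0,0.003,0],[0,0,0,0.003,0],[0,0,0,0.003,0],[0,0,0,0,0],[0,0.0011,0,0,0],[0,0,0,0,0],[0,0,0,0,0],[0,0,0,-0.004,0],[0,0,0,-0.002,0],[0,0,0,-0.002,0],[0,0,0,-0.001,0],[0,0,0,0,0]]]'
python3 -m handwheel '[[[0,0,0,0,0],[0,0,0,0,0],[0,0,0,0,0],[0,0,0,0,0]]]'
python3 tilt.py cmp d >/dev/null 2>&1
python3 -m handwheel '[[[0,0,0,-0.001,0],[0,0,0,-0.001,0],[0,0,0,-0.001,0],[0,0,0,0,0],[0,0,0,0,0],[0,0,0,0,0]]]'
python3 tilt.py cmp e >/dev/null 2>&1
cat > cmp.py <<'E'
from h import *
import sys
r=cv2.imread('pics/sc_a.png')[:,:400]
for nm,(x,y,w,h) in dict(dial=(265,115,75,95),nearleg=(240,140,40,60),farleg=(105,160,40,65),front=(130,320,120,90)).items():
    t=cv2.cvtColor(r[y:y+h,x:x+w],6)
    for k in sys.argv[1]:
        A=cv2.imread(f'pics/sc_{k}.png')[:,400:]
        res=cv2.matchTemplate(cv2.cvtColor(A[max(0,y-45):y+h+25,max(0,x-20):x+w+20],6),t,5);_,v,_,l=cv2.minMaxLoc(res)
        print(nm,k,round(v,2),'dx',(l[0]-20),'dy',(l[1]-45),end=' | ')
    print()
E
python3 cmp.py abcde
```

```text
time: 24.13
eef_pos: [0.5267, -0.1855, 0.2441]
tcp_rot: [0.771, 0.636, -0.0, -0.0]
contact_force: [-1.0, -0.1, -6.4]
opening: 0.173
finger_force: 58.9
time: 24.47
eef_pos: [0.5268, -0.1856, 0.2443]
tcp_rot: [0.771, 0.636, -0.0, -0.0]
contact_force: [1.1, -0.3, -6.4]
opening: 0.176
finger_force: 58.9
time: 25.02
eef_pos: [0.5269, -0.1856, 0.2476]
tcp_rot: [0.771, 0.636, 0.0, 0.0]
contact_force: [0.9, 1.1, -6.1]
opening: 0.179
finger_force: 58.9
dial a 0.97 dx -2 dy -9 | dial b 0.92 dx -3 dy -1 | dial c 0.95 dx -3 dy -4 | dial d 0.96 dx -3 dy -9 | dial e 0.96 dx -4 dy -13 | 
nearleg a 0.98 dx -2 dy -8 | nearleg b 0.97 dx -3 dy -4 | nearleg c 0.97 dx -3 dy -5 | nearleg d 0.98 dx -4 dy -7 | nearleg e 0.98 dx -4 dy -12 | 
farleg a 0.98 dx -2 dy -7 | farleg b 0.97 dx -6 dy -11 | farleg c 0.97 dx -5 dy -8 | farleg d 0.96 dx -4 dy -5 | farleg e 0.96 dx -5 dy -10 | 
front a 0.99 dx -4 dy -10 | front b 0.98 dx -3 dy -10 | front c 0.98 dx -5 dy -9 | front d 0.98 dx -7 dy -7 | front e 0.98 dx -9 dy -11 |
```

```bash
python3 -m handwheel '[[[0,0,0,-0.001,0],[0,0,0,-0.001,0],[0,0,0,-0.001,0],[0,0,0,0,0],[0,0,0,0,0]]]'
python3 tilt.py cmp f >/dev/null 2>&1; python3 cmp.py f
python3 -m handwheel '[[[0,0,0,-0.002,0],[0,0,0,-0.002,0],[0,0,0,-0.002,0],[0,0,0,-0.002,0],[0,0,0,-0.001,0],[0,0,0,0,0],[0,0,0,0,0],[0,0,0,0,0],[0,0,0,0,0],[0,0,0,0,0]]]'
python3 tilt.py cmp g >/dev/null 2>&1; python3 cmp.py g
```

```text
time: 25.48
eef_pos: [0.527, -0.1857, 0.2507]
tcp_rot: [0.771, 0.636, 0.0, 0.0]
contact_force: [-0.5, -0.2, -6.1]
opening: 0.181
finger_force: 58.9
dial f 0.96 dx -5 dy -18 | 
nearleg f 0.97 dx -5 dy -16 | 
farleg f 0.97 dx -7 dy -15 | 
front f 0.98 dx -9 dy -16 | 
time: 26.37
eef_pos: [0.5268, -0.1855, 0.2593]
tcp_rot: [0.771, 0.636, -0.0, -0.0]
contact_force: [0.3, 0.6, -5.9]
opening: 0.171
finger_force: 58.9
dial g 0.96 dx -7 dy -33 | 
nearleg g 0.97 dx -8 dy -31 | 
farleg g 0.96 dx -10 dy -29 | 
front g 0.99 dx -14 dy -30 |
```

Lid hangs level (dial and legs rose equally, within about 1 mm). Raise and carry gently to the trivet.

```bash
python3 -m handwheel '[[[0,0,0,-0.002,0],[0,0,0,-0.003,0],[0,0,0,-0.004,0],[0,0,0,-0.004,0],[0,0,0,-0.003,0],[0,0,0,-0.002,0],[0,0,0,0,0],[0,0,0,0,0],[0,0,0,0,0],[0,0,0,0,0]]]'
python3 -m handwheel '[[[0,0.0015,0,0,0],[0,0.003,0,0,0],[0,0.0045,0,0,0],[0,0.006,0,0,0],[0,0.0075,0,0,0],[0,0.009,0.0003,0,0],[0,0.0105,0.0005,0,0],[0,0.012,0.0005,0,0],[0,0.0135,0.0005,0,0],[0,0.015,0.0005,0,0],[0,0.015,0.0005,0,0],[0,0.015,0.0005,0,0]]]'
python3 -m handwheel '[[[0,0.015,0.0005,0,0],[0,0.015,0.0005,0,0],[0,0.015,0.0005,0,0],[0,0.015,0.0005,0,0],[0,0.015,0.0005,0,0],[0,0.0135,0.0005,0,0],[0,0.012,0.0005,0,0],[0,0.0105,0.0005,0,0],[0,0.009,0.0005,0,0],[0,0.0075,0.0005,0,0],[0,0.006,0.0003,0,0],[0,0.0045,0.0002,0,0]]]'
python3 -m handwheel '[[[0,0.003,0,0,0],[0,0.002,0,0,0],[0,0.0013,0,0,0],[0,0,0,0,0],[0,0,0,0,0],[0,0,0,0,0],[0,0,0,0,0],[0,0,0,0,0]]]'
python3 - <<'E'
from h import *
np.set_printoptions(precision=4,suppress=True)
s=get_state();p=s['eef_pos'];print(p,s['contact_force'])
for n in('top','scene'):
  im=viewer.read_camera(n);cv2.imwrite(f'pics/{n}9.png',im)
  d=viewer.pinpoint(n,'lid')[:1]
  for e in d: uv=np.array(e['xy'])*[640,400];print(n,uv,e['confidence'],onz(n,uv,p[2]-.0925-.027))
t=viewer.pinpoint('scene','thermometer')[:1];print([(np.array(e['xy'])*[640,400],e['confidence']) for e in t])
L=np.r_[p[:2]-[.0008,.0085],p[2]-.0925-.027];print('pred',L,proj('scene',L),proj('scene',L+[.011,.0565,.003]))
E
```

```text
time: 27.25
eef_pos: [0.5268, -0.1855, 0.2771]
tcp_rot: [0.771, 0.636, -0.0, -0.0]
contact_force: [0.1, 0.2, -6.8]
opening: 0.177
finger_force: 58.9
time: 28.25
eef_pos: [0.5518, -0.0739, 0.2775]
tcp_rot: [0.771, 0.637, 0.0, -0.0]
contact_force: [-0.1, -0.3, -7.0]
opening: 0.173
finger_force: 58.9
time: 29.25
eef_pos: [0.5833, 0.0592, 0.2775]
tcp_rot: [0.771, 0.636, -0.0, 0.0]
contact_force: [-0.4, -1.0, -6.2]
opening: 0.174
finger_force: 58.9
time: 29.92
eef_pos: [0.5843, 0.0647, 0.2776]
tcp_rot: [0.771, 0.636, 0.0, 0.0]
contact_force: [-0.7, -0.4, -6.8]
opening: 0.177
finger_force: 58.9
[0.5843 0.0647 0.2776] [-0.7286 -0.3823 -6.8499]
top [198.4  233.88] 0.2 [0.4531 0.2882 0.1581]
scene [335.168 202.6  ] 0.73 [0.5835 0.0545 0.1581]
[(array([368.704, 196.08 ]), 0.71)]
pred [0.5835 0.0562 0.1581] [335.9366 202.3597] [365.0037 197.0978]
```

```bash
python3 -m handwheel '[[[0,0.002,0,0,0],[0,0.0035,0,0.002,0],[0,0.005,0,0.004,0],[0,0.004,0,0.006,0],[0,0.003,0,0.008,0],[0,0.0018,0,0.01,0],[0,0,0,0.012,0],[0,0,0,0.012,0],[0,0,0,0.012,0],[0,0,0,0.012,0],[0,0,0,0.012,0],[0,0,0,0.01,0]]]'
python3 -m handwheel '[[[0,0,0,0.008,0],[0,0,0,0.006,0],[0,0,0,0.004,0],[0,0,0,0.003,0],[0,0,0,0.002,0],[0,0,0,0.001,0],[0,0,0,0,0],[0,0,0,0,0],[0,0,0,0,0]]]'
python3 - <<'E'
from h import *
np.set_printoptions(precision=4,suppress=True)
s=get_state();p=s['eef_pos'];print(p)
im=viewer.read_camera('scene')
L=np.r_[p[:2]-[.0008,.0085],p[2]-.119]
print('pred',L,proj('scene',L))
d=viewer.pinpoint('scene','lid')[:1]
for e in d: uv=np.array(e['xy'])*[640,400];print(uv,e['confidence'],onz('scene',uv,L[2]))
c=im[170:310,270:430].copy()
for ctr,r,col in ((np.array([.5865,.0752,.014]),.095,(0,255,0)),):
    pts=np.array([proj('scene',ctr+[r*np.cos(a),r*np.sin(a),0]) for a in np.linspace(0,6.28,60)])
big=cv2.resize(c,(800,600)[:1]+(700-100,),interpolation=2) if 0 else cv2.resize(c,(640,560),interpolation=2)
cv2.polylines(big,[((pts-[270,170])*4).astype(int).reshape(-1,1,2)],True,(0,255,0),1)
cv2.imwrite('pics/s10.png',big)
E
```

```text
time: 31.17
eef_pos: [0.5875, 0.0837, 0.1756]
tcp_rot: [0.771, 0.636, -0.001, -0.0]
contact_force: [-0.6, -0.1, -5.8]
opening: 0.174
finger_force: 58.8
time: 31.92
eef_pos: [0.5883, 0.0838, 0.1541]
tcp_rot: [0.771, 0.636, 0.0, 0.0]
contact_force: [-0.3, -0.3, -5.4]
opening: 0.17
finger_force: 58.8
[0.5883 0.0838 0.1541]
pred [0.5875 0.0753 0.0351] [342.3602 239.1072]
[344.512 242.4  ] 0.72 [0.5971 0.0759 0.0351]
```

View pics/s10.png

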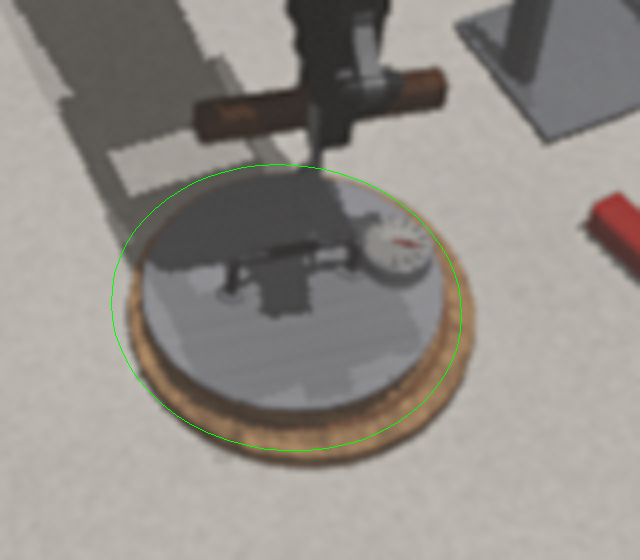

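Picture: lid level over the trivet (cork spans columns 127–475, lid 140–443), about 5 mm off centre; nudge and lower.

```bash
python3 -m handwheel '[[[0,0.002,0.001,0.001,0],[0,0.0025,0.0015,0.002,0],[0,0,0,0.002,0],[0,0,0,0.002,0],[0,0,0,0.001,0],[0,0,0,0.001,0],[0,0,0,0.001,0],[0,0,0,0.001,0],[0,0,0,0,0],[0,0,0,0,0]]]'
python3 -m handwheel '[[[0,0,0,0.001,0],[0,0,0,0.001,0],[0,0,0,0.001,0],[0,0,0,0,0],[0,0,0,0,0]]]'
python3 -m handwheel '[[[0,0,0,0.001,0],[0,0,0,0.001,0],[0,0,0,0.001,0],[0,0,0,0,0],[0,0,0,0,0]]]'
python3 -m handwheel '[[[0,0,0,0.001,0],[0,0,0,0.001,0],[0,0,0,0.001,0],[0,0,0,0,0],[0,0,0,0,0]]]'
```

```text
time: 32.85
eef_pos: [0.5913, 0.0877, 0.1425]
tcp_rot: [0.771, 0.636, -0.0, -0.0]
contact_force: [-0.5, -0.4, -7.1]
opening: 0.175
finger_force: 58.9
time: 33.27
eef_pos: [0.5911, 0.0877, 0.1394]
tcp_rot: [0.771, 0.636, -0.0, -0.0]
contact_force: [0.4, 0.3, -5.9]
opening: 0.17
finger_force: 58.9
time: 33.68
eef_pos: [0.5921, 0.0877, 0.1377]
tcp_rot: [0.771, 0.636, 0.001, 0.001]
contact_force: [-0.5, 0.0, -1.5]
opening: 0.175
finger_force: 59.4
time: 34.1
eef_pos: [0.5912, 0.0878, 0.1334]
tcp_rot: [0.771, 0.636, -0.0, -0.0]
contact_force: [0.2, -0.3, -1.0]
opening: 0.179
finger_force: 59.4
```

```bash
python3 -m handwheel '[[[0,0,0,0.003,0],[0,0,0,0.003,0],[0,0,0,0.0025,0],[0,0,0,0,0],[0,0,0,0,0],[0,0,0,0,0]]]'
python3 -m handwheel '[[[0,0,-0.003,0,0],[0,0,-0.006,0,0],[0,0,-0.008,0,0],[0,0,-0.01,0,0],[0,0,-0.01,0,0],[0,0,-0.01,0,0],[0,0,0,0,0],[0,0,0,0,0],[0,0,0,0,0]]]'
```

```text
time: 34.6
eef_pos: [0.5913, 0.0877, 0.1249]
tcp_rot: [0.771, 0.636, -0.0, -0.0]
contact_force: [-0.2, 0.2, -3.0]
opening: 0.172
finger_force: 59.4
time: 35.35
eef_pos: [0.5453, 0.0967, 0.1254]
tcp_rot: [0.771, 0.637, 0.0, 0.0]
contact_force: [0.6, -0.4, -1.5]
opening: 0.178
finger_force: 59.6
```

```bash
python3 -m handwheel '[[[0,0,0,-0.01,0],[0,0,0,-0.025,0],[0,0,0,-0.035,0],[0,0,0,-0.035,0],[0,0,0,-0.035,0],[0,0,0,-0.03,0],[0,0,0,0,-6.8],[0,0,0,0,-6.8],[0,0.02,-0.005,0,0],[0,0.03,-0.007,0,0],[0,0.03,-0.007,0,0],[0,0.03,-0.007,0,0]]]'
python3 -m handwheel '[[[0,0.03,-0.007,0,0],[0,0.03,-0.007,0,0],[0,0.03,-0.007,0,0],[0,0.025,-0.006,0,0],[0,0.0147,-0.0032,0,0],[0,0,0,0,0],[0,0,0,0,0],[0,0,0,0,0],[0,0,0,0,0]]]'
python3 - <<'E'
from h import *
np.set_printoptions(precision=4,suppress=True)
s=get_state();p=s['eef_pos'];print(p,s['tcp_rot'])
Rt=R.from_quat(s['tcp_rot']).as_matrix();print('tool delta to grasp pose',Rt.T@(np.array([.478,.3335,p[2]])-p),np.degrees(np.arctan2(Rt[1,1],Rt[0,1])))
im=viewer.read_camera('top')
for n in('lid','trivet'):
    print(n,[(np.array(e['xy'])*[640,400],round(e['confidence'],2)) for e in viewer.pinpoint('top',n)[:2]])
for n in('rack',):
    print(n,[(onz('wrist',np.array(e['xy'])*[640,400],0),round(e['confidence'],2)) for e in (viewer.read_camera('wrist') is None or viewer.pinpoint('wrist',n))[:2]])
E
```

```text
time: 36.35
eef_pos: [0.5141, 0.2062, 0.2961]
tcp_rot: [0.691, 0.723, 0.001, 0.0]
contact_force: [-0.2, 0.4, -2.4]
opening: 0.177
finger_force: 59.5
time: 37.1
eef_pos: [0.4784, 0.3326, 0.2953]
tcp_rot: [0.691, 0.723, 0.0, 0.0]
contact_force: [-0.5, -0.9, -1.5]
opening: 0.176
finger_force: 59.5
[0.4784 0.3326 0.2953] [0.691  0.7229 0.0001 0.0002]
tool delta to grasp pose [ 0.0009 -0.0004 -0.    ] 2.5825617053060808
lid [(array([307.904, 181.08 ]), 0.66)]
trivet []
rack [(array([0.4761, 0.331 , 0.    ]), 0.58)]
```

```bash
python3 -m handwheel '[[[0,0.0009,-0.0004,0.02,0],[0,0,0,0.03,0],[0,0,0,0.03,0],[0,0,0,0.03,0],[0,0,0,0.02,0],[0,0,0,0.01,0],[0,0,0,0.006,0],[0,0,0,0.004,0],[0,0,0,0,0],[0,0,0,0,0]]]'
python3 -m handwheel '[[[0,0,0,0.004,0],[0,0,0,0.004,0],[0,0,0,0.003,0],[0,0,0,0.002,0],[0,0,0,0.002,0],[0,0,0,0.001,0],[0,0,0,0,0],[0,0,0,0,0]]]'
```

```text
time: 38.18
eef_pos: [0.4784, 0.3348, 0.1467]
tcp_rot: [0.691, 0.723, 0.001, 0.001]
contact_force: [0.4, -0.8, -1.0]
opening: 0.177
finger_force: 59.5
time: 38.85
eef_pos: [0.4774, 0.3344, 0.1289]
tcp_rot: [0.691, 0.723, -0.0, -0.0]
contact_force: [0.4, 0.7, -1.2]
opening: 0.174
finger_force: 59.6
```

```bash
python3 -m handwheel '[[[0,0,0,0.001,0],[0,0,0,0.0005,0],[0,0,0,0,0],[0,0,0,0,0]]]'
python3 -m handwheel '[[[0.02,0,0,0,0],[0.03,0,0,0,0],[0.05,0,0,0,0],[0.0854,0,0,0,0],[0.0854,0,0,0,0],[0.0854,0,0,0,0],[0.0854,0,0,0,0],[0.0854,0,0,0,0],[0.0854,0,0,0,0]]]'
python3 -m handwheel '[[[0.0854,0,0,-0.01,0],[0.0854,0,0,-0.02,0],[0.0854,0,0,-0.03,0],[0.0854,0,0,-0.04,0],[0.0854,0,0,-0.04,0],[0.0854,0,0,-0.02,0],[0.0854,0,0,0,0],[0.0854,0,0,0,0],[0.0854,0,0,0,0]]]'
python3 - <<'E'
from h import *
np.set_printoptions(precision=4,suppress=True)
im=viewer.read_camera('wrist')
for t,z in(('lifter',.145),('hook_seat',.035)):
    print(t,[(onz('wrist',np.array(d['xy'])*[640,400],z),round(d['confidence'],2)) for d in viewer.pinpoint('wrist',t)[:2]])
im=viewer.read_camera('scene');cv2.imwrite('pics/final.png',im)
o=viewer.pinpoint('scene','lid')[:1];print([onz('scene',np.array(d['xy'])*[640,400],.02) for d in o])
o=viewer.pinpoint('scene','trivet')[:1];print([onz('scene',np.array(d['xy'])*[640,400],0) for d in o])
E
```

```text
time: 39.18
eef_pos: [0.4776, 0.3345, 0.1277]
tcp_rot: [0.691, 0.723, 0.0, 0.0]
contact_force: [0.1, 0.4, -0.8]
opening: 0.176
finger_force: 59.7
time: 39.93
eef_pos: [0.4774, 0.3344, 0.1275]
tcp_rot: [0.691, 0.723, -0.0, -0.0]
contact_force: [0.9, -0.5, -0.3]
opening: 0.998
finger_force: 0.0
time: 40.68
eef_pos: [0.4769, 0.3341, 0.2867]
tcp_rot: [0.691, 0.723, -0.001, -0.0]
contact_force: [-0.4, 0.7, 0.4]
opening: 1.004
finger_force: 0.0
lifter [(array([0.4774, 0.3345, 0.145 ]), 0.89), (array([0.3302, 0.2748, 0.145 ]), 0.69)]
hook_seat [(array([0.4784, 0.3316, 0.035 ]), 0.91), (array([0.3772, 0.2085, 0.035 ]), 0.78)]
[array([0.5987, 0.0698, 0.02  ])]
[]
```

```bash
python3 -c "
from plant import sign_off; print(sign_off())"
```

```text
the job is handed in; nothing more can be done
None
```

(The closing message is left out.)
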